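# Feed the painted handle caps through the gate into the slot

## Robot

A 6-joint arm with a two-finger parallel gripper is mounted at the origin on the work surface. World frame = base frame: x ahead of the robot, y to its left, z up, the work surface at z = 0. Lengths are in mm, angles in rad, forces in N, time in s.
With the tool pointing down it reaches from about 275 to 825 mm from the base axis. Payload 5.2 kg.
Tool frame: the origin (TCP) lies at the very end of the fingers, on their centre line; the grasp point (between the pads) lies 19 mm behind it; z points along the fingers, y is the line along which they close (so a half turn about z gives the same grasp; the last joint's range is limited). The gripper opens to 93 mm and grips with 3 to 60 N. Pads are 15 mm wide; open, the fingers measure 128 mm over their backs; the gripper's body (75 mm by 188 mm) begins 65 mm behind the grasp point.
Start: joints at [-1.44, 0.259, 1.535, -0, 1.348, -0.203], TCP at [180.22, -519.64, 218.653] pointing down, gripper open.
Joint ranges: [-3.14, 3.14], [-0.91, 2.08], [0.19, 2.58], [-1.22, 4.36], [0.22, 2.71], [-3.12, 3.12]. Speed limits (rad/s): [2.57, 2.57, 3.14, 3.14, 3.14, 3.14].

## Interface

Orientations are given as [roll, pitch, yaw] about the fixed x, y, z axes, in that order (R = Rz(yaw) Ry(pitch) Rx(roll)).
In Python, from bench import robot gives the robot as it stands. The module is installed in compiled form; this text tells all that it offers. Calls block until the motion is done:
- robot.move_ptp(position, orientation): joint-space move of the TCP to a pose.
- robot.move_linear(position, ori=None, speed=150, f_stop=None): straight line of the TCP; ori=None keeps the orientation; speed is the mean speed in mm/s. With f_stop (N) it stops when the force on the tool has changed by that much, and returns True; else False.
- robot.move_j(angles): joint-space move.
- robot.move_gripper(opening): opening from 0.0 (shut) to 1.0 (fully open); the grip force is fixed at half the most; returns when the fingers have stopped.
- robot.sleep(seconds).
- robot.inverse_kinematics(position, orientation): joint angles nearest the present ones, or None.
- robot.get_image(name): name is "scene" or "top" or "wrist"; returns a dict with "img" (420x560x3 uint8, blue, green, red), "fovy" (degrees; the focal length in pixels is half the picture's height over the tangent of half this angle, whatever the lens; pixels are square), "cx", "cy" (the principal point, pixels), "eye" and "orientation" of the camera in the world. Camera axes: x right, y down, z forward; pixel columns grow to the right and rows downward; lengths in mm; the calibration is good to about 2 mm. A picture is of the moment at which its call begins. There is no depth.
A pose or a line that the arm cannot do raises robot.MotionError and nothing moves.
- robot.hand_in(): hands the job in; it is judged then, once.
Readings, each from a call of its own:
- robot.current_t(): time.
- robot.current_qpos(): joint angles.
- robot.current_joint_vel(): joint speeds.
- robot.current_joint_efforts(): joint torques, N m.
- robot.current_tcp_pos(): TCP position.
- robot.current_eef_rot(): TCP orientation.
- robot.current_contact_force(): force on the tool from outside, world axes, zero at the start.
- robot.current_ft_torque(): the same for the moment, N m.
- robot.current_gripper_width(): opening from 0.0 (shut) to 1.0 (fully open).
- robot.current_finger_force(): force on a finger pad.
Only numpy, scipy, OpenCV 4.12 (cv2) and the standard library are available. Lean on these libraries where they do the work, as an engineer would, in place of code of your own. Each camera call takes 0.05 s, during which the arm holds its last target. There are 200 camera calls.

## Task

On the feed board, sweep the three loose painted handle caps one at a time through the gate between the two steel posts and into the slot behind it: red first, then yellow, then green, each pushed all the way past the posts. Only push them along the board with the fingers: do not pick up, lift or tip them. Leave everything else on the board and the bench where it is.

Things in the scene. Friction and masses are not known exactly. Their poses are not given: they have to be found in the camera images.
- feed_board: Fixed level plywood board, 18 mm thick. Origin: on its underside below the middle of the gate; +x points through the gate into the slot, +y left of that, z up. Open pen: x -260 to 0, y -165 to 165 mm, no rear or side wall. Two dark fences, 14 mm thick, 24 mm high above the board's top, funnel to the gate: centre lines from (-98, +-132) to (-2, +-36) mm.
- gate (a point): Point midway between the two gate posts, on the board's top surface; axes as the board's. The posts are steel with red tops, 16 mm diameter, 35 mm high, at y = +-35 mm from here: 54 mm clear between them.
- slot_end (a point): Point on the board's top surface at the closed end of the slot, midway between its walls, 175 mm beyond the gate along the board's +x. The slot runs straight from the gate to here, 59 mm between its 24 mm high walls. All three caps fit in a row; a cap pushed in pushes those before it along.
- red_cap: Loose solid steel cap with red painted top and band: upright disc, 44 mm diameter, 20 mm tall, about 0.06 to 0.13 kg. Origin: centre of its underside. It stands in the pen and slides when pushed from the side. The three caps start side by side across the pen, about 70 mm apart, their centres 110 to 160 mm before the gate, in any order.
- yellow_cap: Loose solid steel cap with yellow painted top and band: upright disc, 44 mm diameter, 20 mm tall, about 0.06 to 0.13 kg. Origin: centre of its underside. It stands in the pen and slides when pushed from the side. The three caps start side by side across the pen, about 70 mm apart, their centres 110 to 160 mm before the gate, in any order.
- green_cap: Loose solid steel cap with green painted top and band: upright disc, 44 mm diameter, 20 mm tall, about 0.06 to 0.13 kg. Origin: centre of its underside. It stands in the pen and slides when pushed from the side. The three caps start side by side across the pen, about 70 mm apart, their centres 110 to 160 mm before the gate, in any order.
- jig_sleeve: Bystander on the board: upright bright steel peening sleeve with two yellow rings, 28 mm diameter, 42 mm tall. Origin: centre of its underside.
- whetstone: Bystander on the board: grey whetstone lying flat, 120 x 28 x 20 mm, long along its x. Origin: centre of its underside.
- hammer: Bystander on the bench: hammer lying down, 280 mm long along its x.
- bottle: Bystander on the bench: green bottle, 66 mm diameter, 220 mm tall. Origin: centre of its underside.
- grease_tin: Bystander on the bench: round yellow tin, 80 mm diameter, 50 mm tall. Origin: centre of its underside.
- wedge: Bystander on the bench: pale wooden wedge blank, 90 x 30 x 22 mm. Origin: centre of its underside.
There are look-alikes about, which are no part of the job. What is shaped like the yellow_cap but black is not meant.

How it is judged:
By the outcome, as a careful person would: the job done as asked, in the order asked, and still so for the second after the job is handed in, with the robot touching nothing.
It also fails if it takes over 61 s, if anything falls off the work surface, if the arm or the gripper's body presses on something with over 40 N, if the wrist force passes 120 N, or if a joint passes its speed limit or range.

## Working session

There is one attempt and no reset: what is moved stays moved. The work goes in short steps, each a Python script; the robot and the scene stay as the last script left them, time stands still between calls to the robot, and variables do not carry over. Pictures are saved under pics/ and viewed, at most 10 in all, crops included, and the job is handed in when it is done.

```bash
mkdir -p pics
python3 - <<'E'
from bench import robot
import cv2
for n in("scene","top"):
    d=robot.get_image(n);cv2.imwrite(f"pics/{n}0.png",d["img"])
    print(n,d["fovy"],d["cx"],d["cy"],d["eye"],d["orientation"])
print(robot.current_t(),robot.current_eef_rot())
E
```

```text
scene 49.71138492542726 285.0302661010225 203.32938120598482 [1110.84247926 -822.44917926  885.33462075] [-2.26069869  0.00478811  0.55914288]
top 54.57323163532383 278.9113310637342 211.2907252536183 [ 388.53858017   12.8484563  1337.55646584] [-2.99992765  0.0180989  -1.57957739]
0.1 [-3.13998097e+00 -3.34744840e-04  3.33747239e-01]
```

View pics/top0.png

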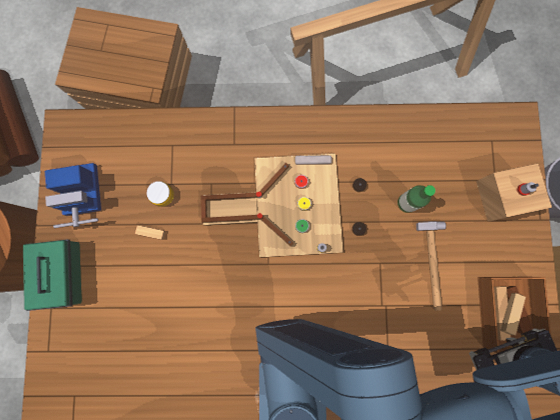

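View pics/scene0.png

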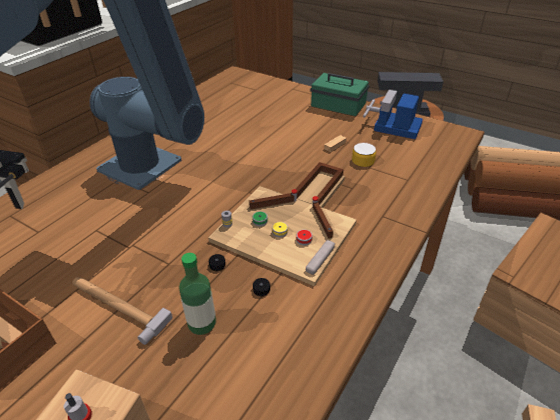

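The top view shows the pen right of the gate: red cap (302,182), yellow (304,203), green (303,226), post tops (258,195) and (260,216), sleeve (322,248), whetstone (313,159). The black look-alikes are off the board at (360,185) and (360,229). The scene view agrees: green (260,217), yellow (280,229), red (304,237).

```bash
cat > h.py <<'E'
from bench import robot
import cv2, numpy as np
from scipy.spatial.transform import Rotation as Rn
def f(d): return d["img"].shape[0]/2/np.tan(np.radians(d["fovy"])/2)
def ray(d,uv):
    v=np.array([(uv[0]-d["cx"])/f(d),(uv[1]-d["cy"])/f(d),1])
    v=Rn.from_euler("xyz",d["orientation"]).apply(v); return np.array(d["eye"]),v/np.linalg.norm(v)
def plane(d,uv,z):
    o,v=ray(d,uv); return o+v*(z-o[2])/v[2]
def project(d,P):
    p=Rn.from_euler("xyz",d["orientation"]).inv().apply(np.array(P)-d["eye"])
    return p[:2]/p[2]*f(d)+[d["cx"],d["cy"]]
def tri(d1,a,d2,b):
    (o1,v1),(o2,v2)=ray(d1,a),ray(d2,b)
    s=np.linalg.lstsq(np.c_[v1,-v2],o2-o1,rcond=None)[0]
    p,q=o1+s[0]*v1,o2+s[1]*v2; return (p+q)/2,np.linalg.norm(p-q)
HUE={"red":[(0,8),(172,180)],"yellow":[(25,35)],"green":[(45,85)]}
def blobs(img,col,amin=6,smin=150):
    h,s,v=cv2.split(cv2.cvtColor(img,cv2.COLOR_BGR2HSV))
    m=np.zeros_like(h)
    for a,b in HUE[col]: m|=((h>=a)&(h<=b)&(s>=smin)&(v>90)).astype("uint8")
    n,_,st,c=cv2.connectedComponentsWithStats(m)
    return [(c[i].round(1),int(st[i,4])) for i in range(1,n) if st[i,4]>=amin]
E
python3 - <<'E'
from h import *
for n,(x0,y0,x1,y1) in {"top":(195,145,350,262),"scene":(205,155,360,280)}.items():
    d=robot.get_image(n)
    for c in HUE:
        for p,a in blobs(d["img"],c):
            if x0<p[0]<x1 and y0<p[1]<y1: print(n,c,p,a,plane(d,p,38).round() )
E
```

```text
top red [301.  180.7] 98 [674. -38.  38.]
top red [258.4 193.7] 29 [633. 101.  38.]
top red [259.6 215.7] 27 [560.  97.  38.]
top yellow [303.9 202.8] 94 [601. -46.  38.]
scene red [294.1 190.4] 25 [553. 113.  38.]
scene red [315.3 197.6] 24 [625. 116.  38.]
scene red [303.8 234.4] 101 [676. -40.  38.]
scene red [303.8 241.1] 24 [689. -62.  38.]
scene yellow [279.7 226.3] 81 [603. -47.  38.]
scene green [259.5 215.5] 65 [530. -38.  38.]
```

Run:
```python
from h import *
for y in (np.pi/2,-np.pi/2):
    for p in ([600,20,330],[600,-80,30],[600,110,30]):
        q=robot.inverse_kinematics(p,[np.pi,0,y]); print(y,p,None if q is None else np.round(q,2))
robot.move_ptp([590,0,330],[np.pi,0,np.pi/2])
d=robot.get_image("wrist");cv2.imwrite("pics/w1.png",d["img"])
print(d["eye"],d["orientation"],d["fovy"],robot.current_t())
for c in HUE: print(c,[(p,a,plane(d,p,38).round()) for p,a in blobs(d["img"],c,40)])
```

```text
1.5707963267948966 [600, 20, 330] [-0.15  0.31  1.2   0.    1.63 -0.15]
1.5707963267948966 [600, -80, 30] [-0.32  0.54  1.62  0.    0.99 -0.32]
1.5707963267948966 [600, 110, 30] [-0.    0.54  1.61 -0.    0.99 -0.  ]
-1.5707963267948966 [600, 20, 330] [-0.15  0.31  1.2  -0.    1.63  2.99]
-1.5707963267948966 [600, -80, 30] [-0.32  0.54  1.62 -0.    0.99  2.82]
-1.5707963267948966 [600, 110, 30] None
[590.58689473  71.68221044 495.31860318] [ 2.87974958e+00  4.86829847e-04 -2.34747397e-03] 64.61997443823434 2.6333
red [(array([309.7,  91.5]), 169, array([631., 103.,  38.])), (array([254.5,  94.3]), 168, array([559.,  99.,  38.])), (array([337.5, 195. ]), 516, array([674., -36.,  38.]))]
yellow [(array([285.7, 200.7]), 476, array([601., -44.,  38.]))]
green []
```

View pics/w1.png

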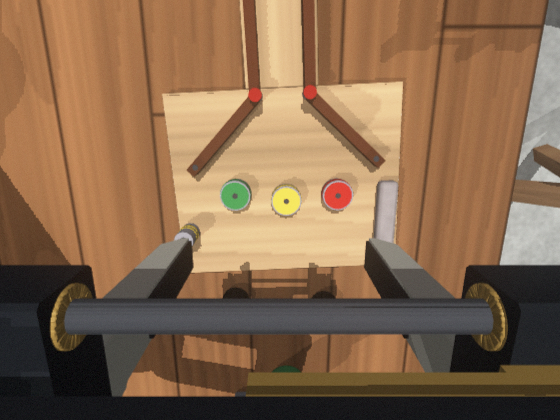

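The wrist view shows all caps: green (235,195), yellow (286,201), red (338,195). Post tops are at (255,94) and (310,92), the sleeve at (188,236) and the whetstone at (387,208). Next I triangulate wrist against scene.

Run:
```python
from h import *
w=robot.get_image("wrist"); s=robot.get_image("scene"); t=robot.get_image("top")
def near(d,c,uv):
    b=[p for p,a in blobs(d["img"],c,6,100) if np.hypot(*(p-uv))<10]
    return min(b,key=lambda p:np.hypot(*(p-uv))) if b else None
R={}
for n,c,a,b in [("postR","red",(310,92),(315,198)),("postL","red",(255,94),(294,190)),("red","red",(338,195),(304,235)),
        ("yellow","yellow",(286,201),(280,226)),("green","green",(235,195),(259,215))]:
    pa,pb=near(w,c,a),near(s,c,b)
    P,e=tri(w,pa,s,pb); R[n]=P; z=53 if n[0:4]=="post" else 38
    print(n,pa,pb,P.round(1),"miss",round(e,1),"wrist plane",plane(w,pa,z)[:2].round(1),"scene plane",plane(s,pb,z)[:2].round(1))
# straight things in the wrist view at plane height
for n,uv,z in [("slotL wall top far",(248,2),42),("slotL near",(255,88),42),("slotR far",(309,2),42),("slotR near",(311,82),42),
  ("boardBL",(180,273),18),("boardTL",(164,94),18),("boardTR",(404,82),18),("sleeve top",(185,238),60),("stone",(387,182),38)]:
    print(n,plane(w,uv,z)[:2].round(1))
```

```text
postR [309.5  91.5] [315.4 197.6] [631.2 102.5  49.6] miss 2.4 wrist plane [629.9 101.7] scene plane [634.1  99.6]
postL [254.5  94.3] [293.9 190.8] [560.4  98.9  48.5] miss 0.9 wrist plane [560.3  98.5] scene plane [563.8  94.2]
red [337.7 195.2] [303.9 234.3] [674.8 -37.   35.6] miss 0.5 wrist plane [674.2 -36.5] scene plane [676.2 -39.1]
yellow [286.  200.7] [279.4 226.2] [601.1 -44.9  36.1] miss 0.1 wrist plane [601.1 -44.4] scene plane [602.2 -46.6]
green [234.5 195.4] [259.2 215.9] [527.7 -37.3  34.7] miss 0.0 wrist plane [528.2 -36.5] scene plane [530.  -40.3]
slotL wall top far [553.9 205.7]
slotL near [560.4 106.9]
slotR far [628.  205.5]
slotR near [632.5 114. ]
boardBL [ 435.  -166.5]
boardTL [434.3 101.3]
boardTR [760.6 115.9]
sleeve top [459.9 -92.1]
stone [742.3 -17.7]
```

```bash
cat >> h.py <<'E'
G=np.array([595.1,100.1]); TH=np.arctan2(3.2,69.6)+np.pi/2   # gate, board yaw
X=np.array([np.cos(TH),np.sin(TH)]); Y=np.array([-X[1],X[0]])
W=lambda b: G+b[0]*X+b[1]*Y
B=lambda w: np.array([(np.array(w[:2])-G)@X,(np.array(w[:2])-G)@Y])
OFF=29; ZP=23; ZH=95
def push(c,g,gap=8,speed=80):
    """push cap from board point c to board point g in one straight stroke, then rise"""
    c,g=np.array(c,float),np.array(g,float); u=(g-c)/np.linalg.norm(g-c)
    o=[np.pi,0,TH+np.arctan2(u[1],u[0])]; s=W(c-u*(OFF+gap)); e=W(g-u*OFF)
    robot.move_ptp([*s,ZH],o); robot.move_linear([*s,ZP],speed=150)
    hit=robot.move_linear([*e,ZP],speed=speed,f_stop=30)
    b=W(g-u*(OFF+6)); robot.move_linear([*b,ZP],speed=100); robot.move_linear([*b,ZH],speed=200)
    return hit
def caps(d):
    r={}
    for c in HUE:
        r[c]=[(B(plane(d,p,38)).round(1).tolist(),a) for p,a in blobs(d["img"],c,60,100)]
    return r
E
python3 - <<'E'
from h import *
for c in ([674.5,-37],[601,-44.5],[528,-37]): print(B(c).round(1))
robot.move_gripper(0.07)
print(push(B([674.5,-37]),(-38,0),gap=7), robot.current_contact_force())
robot.move_ptp([*W((-75,0)),120],[np.pi,0,TH])
d=robot.get_image("wrist");cv2.imwrite("pics/w2.png",d["img"]); print(caps(d),robot.current_t(),robot.current_gripper_width())
E
```

```text
[-140.6  -73. ]
[-144.7    0.7]
[-133.9   73.3]
False [-0.43498118 -0.1835019   0.59604806]
{'red': [([-0.2, 36.8], 579), ([-0.1, -37.1], 578), ([-35.2, 0.4], 2073)], 'yellow': [], 'green': [([-110.5, 65.9], 105)]} 9.0917 0.07080156700208062
```

View pics/w2.png

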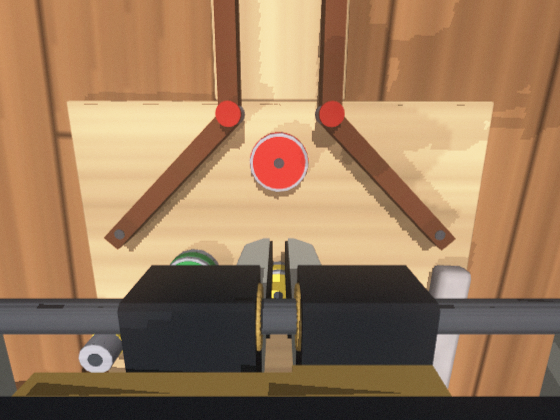

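Red sits in front of the gate at (279,163), about board (-35,0), centred between the posts at (228,114) and (332,114). The other things are unmoved.

Run:
```python
from h import *
def red(d): return [c for c in caps(d)["red"]]
print(push((-35.2,0.4),(50,0)))
print("yellow",push(B([601,-44.5]),(-38,0)))
robot.move_ptp([*W((-75,0)),120],[np.pi,0,TH])
d=robot.get_image("wrist");cv2.imwrite("pics/w3.png",d["img"]); print(caps(d),robot.current_t())
```

```text
False
yellow False
{'red': [([53.7, -0.3], 2751), ([49.8, -34.7], 273), ([34.1, 0.8], 153), ([-0.1, 36.9], 567), ([-0.1, -36.9], 565)], 'yellow': [([-34.6, -0.4], 2030)], 'green': [([-110.4, 66.4], 107), ([-116.8, 73.1], 76)]} 16.1333
```

View pics/w3.png

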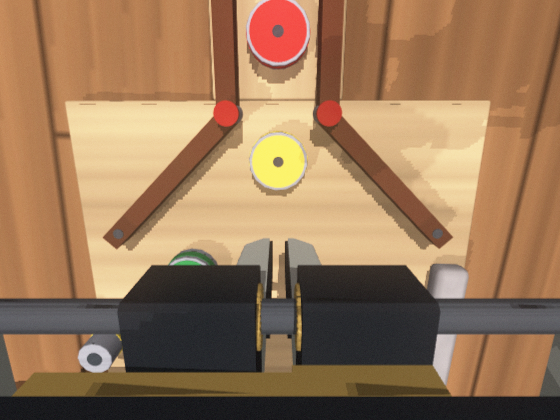

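Red is in the slot at (278,31), past the posts. Yellow is centred before the gate at (278,161).

Run:
```python
from h import *
print(push((-34.6,-0.4),(50,0)))
print("green",push(B([528,-37]),(-38,0),gap=7))
robot.move_ptp([*W((-75,0)),120],[np.pi,0,TH])
d=robot.get_image("wrist");cv2.imwrite("pics/w4.png",d["img"]); c=caps(d); print(c,robot.current_t())
g=max(c["green"],key=lambda t:t[1])[0]
if abs(g[0]+35)<6 and abs(g[1])<5:
    print(push(g,(50,0)))
    robot.move_ptp([*W((-20,0)),230],[np.pi,0,TH])
    d=robot.get_image("wrist");cv2.imwrite("pics/w5.png",d["img"]); print(caps(d),robot.current_t())
```

```text
False
green False
{'red': [([-0.2, 36.9], 569), ([-0.2, -37.1], 573)], 'yellow': [([53.7, -0.5], 2737)], 'green': [([-35.1, -1.4], 1969)]} 23.775
False
{'red': [([141.5, 0.9], 1334), ([-2.1, 36.4], 239), ([-2.2, -36.4], 240)], 'yellow': [([97.5, 0.5], 1189)], 'green': [([53.7, -0.2], 1019)]} 27.4
```

View pics/w5.png

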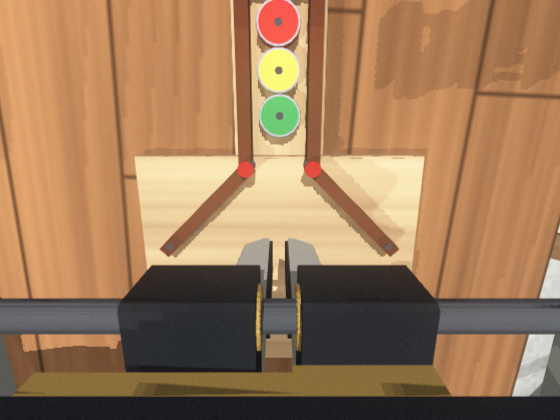

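All three caps are in the slot: red (278,21), yellow (278,70), green (279,116), all past the posts at (245,170) and (313,170). The gripper is clear above the board.

```bash
python3 -c "
from bench import robot
print(robot.hand_in())"
```

```text
the job is handed in; nothing more can be done
None
```

The red, yellow and green caps were swept in that order through the gate into the slot, all past the posts, and the job was handed in about 27 s into the 61 s limit; I did not re-check the sleeve and whetstone after the green stroke.

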